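Slide the tall battery box into its charging dock and start the charger

ROBOT

A 6-joint arm with a two-finger parallel gripper is mounted at the origin on the work surface. World frame = base frame: x ahead of the robot, y to its left, z up, the work surface at z = 0. Lengths are in mm, angles in rad, forces in N, time in s.
With the tool pointing down it reaches from about 350 to 875 mm from the base axis. Payload 4.2 kg.
Tool frame: the origin (TCP) lies between the finger pads; the fingertips stand 19 mm ahead of it and the grasp point (between the pads) is the TCP (robot.tip_extent is the distance from the TCP to the fingertips, in mm); z points along the fingers, y is the line along which they close (so a half turn about z gives the same grasp; the last joint's range is limited). The gripper opens to 85 mm and grips with 20 to 120 N. Pads are 22 mm wide; open, the fingers measure 114 mm over their backs; the gripper's body (76 mm by 85 mm) begins 54 mm behind the grasp point. The pads swing forward as they close: fully open they stand 13 mm farther back than shut.
Start: joints at [-0.903, 0.385, 0.008, 0, -1.194, -0.259], TCP at [248.456, -573.471, 250.312] pointing down, gripper open.
Joint ranges: [-3.14, 3.14], [-1.21, 2.06], [-1.07, 1.41], [-3.16, 2.05], [-2.99, -0.16], [-3.1, 3.1]. Speed limits (rad/s): [2.79, 2.79, 3.14, 3.14, 3.14, 3.14].

INTERFACE

Orientations are given as a unit quaternion [w, x, y, z].
In Python, from bench import robot gives the robot as it stands. The module is installed in compiled form; this text tells all that it offers.
- The arm moves only by the tool arm_command, never from a script. Its argument "steps" is a list of rows, each a list of 7 numbers: the shift along the tool's x, y, z in cm, then the turn, a rotation vector about the tool's x, y, z in degrees, then the opening, from -1 (shut) to 1 (fully open). A call has 1 to 8 rows; each row is the pose to reach, as a shift and turn from the pose commanded when the call began, along the tool's axes at that moment; what a row does not reach only later rows make up. A row lasts 1/12 s, in which the tool goes at most 41.7 mm and 7.16 degrees, less where a joint would pass 70% of its speed; a pose out of reach is approached as far as the arm can. A call with a gripper value outside its range is refused whole. The fingers move at their own pace and stop on an object; "force" is the grip in N (left out, the last holds). Time passes only in rows, so rows that repeat a pose let the fingers close. It gives the time, the measured TCP pose, the force, the opening and the grip force at its end, in the units of the state.
- robot.read_state(): the state, without advancing time (a new reading comes with each control period).
- robot.snapshot(name): name is "side" or "top" or "wrist"; returns a dict with "pixels" (400x640x3 uint8, blue, green, red), "fx", "fy", "cx", "cy" (pixels), "world_from_camera" (4x4, takes a point from camera to world coordinates); the wrist camera has in their place "T_tool_cam" (4x4, takes a point from camera to tool coordinates, whose origin is the TCP and whose axes are the flange's). Camera axes: x right, y down, z forward; pixel columns grow to the right and rows downward; lengths in mm; the calibration is good to about 2 mm. The wrist camera is an equidistant fisheye: a pixel r from the principal point sees the ray r / f radians off the axis. A picture is of the moment at which its call begins: read the wrist's pose just before it. There is no depth.
- robot.job_done(): hands the job in; it is judged then, once.
The state is a dict: "t": time; "joint_pos": joint angles; "joint_vel": joint speeds; "joint_torque": joint torques, N m; "ee_pos": TCP position; "tcp_rot": TCP orientation; "contact_force": force on the tool from outside, world axes, zero at the start; "wrist_torque": the same for the moment, N m; "width": finger opening in mm; "grasp_force": force on a finger pad.
Only numpy, scipy, OpenCV 4.12 (cv2) and the standard library are available. Lean on these libraries where they do the work, as an engineer would, in place of code of your own. Each camera call takes 0.05 s, during which the arm holds its last target. There are 200 camera calls.

TASK

Push the tall yellow battery box along the bench into its charging dock, low down near its black base so that it slides rather than tips, until it stands squarely against the rear stop between the blue rails; do not lift it or touch its carrying handle. Once it is home, and not before, press the green button on the charger beside the dock fully down, then move clear. Leave everything else on the bench where it is.

Things in the scene. Friction and masses are not known exactly. Their poses are not given: they have to be found in the camera images.
- battery_box: heavy loose box, 1.6 kg, 150 wide (y): black base 120 deep (x = -60 to 60) and 50 high; on it, towards the dock, a yellow top-heavy body 68 deep (x = -8 to 60) up to 190. Origin: centre of its underside, z up, x towards the dock. Push the base's flat face on the robot's side, at x = -60 mm: 6 to 14 N slides it (friction about 0.6); above about 55 mm it may tip
- carry_handle: black carrying handle fixed on the box's lid: a 14 mm thick bar, 104 mm long along the box's y, its top 35 mm above the lid (225 mm above the bench). Origin: centre of the lid, over x = 26 mm of the box. Not to be touched
- dock: fixed charging dock; place and yaw vary. No floor: the box slides on the bench. Origin: bench level, middle of the front face of its dark rear stop (240 wide, 60 high, 20 thick); x is the direction in which the box slides in, y left, z up. A grey charger console, 90 (x) x 80 (y) x 50 high, is fixed to it, centred at x = -75, y = +170 mm
- dock_mouth (a point): middle of the dock's mouth at bench level, 85 mm before the stop (dock x = -85 mm). Two blue rails, 40 high, 12 thick, inner faces at y = +-90 mm, run from the stop to x = -55 mm, then flare outward to the mouth, y about +-118 mm at the outside. The box has 15 mm to spare on each side; home, its near face is at x = -120 mm, outside the rails
- start_top (a point): centre of the top face of the round green button, 32 mm in diameter, on the console (68 mm above the bench), at x = -85, y = +170 mm in the dock's frame; it is pressed straight down
- start (a joint): travel of the green button: 0 up, 0.006 m fully down, spring-loaded, about 5 N when fully down; comes up again when let go
- glue: bystander: white glue bottle, 56 in diameter, 160 high, upright to the right of the dock; origin: centre of its underside
- screw_jar: bystander: clear jar, 64 in diameter, 80 high, upright to the left in front of the console; origin: centre of its underside
- screwdriver: bystander: screwdriver lying on the bench to the right of the box; origin on its underside
- tape_measure: bystander: yellow tape measure, about 76 x 35 x 65 high; origin: centre of its underside
- offcut: bystander: flat pine offcut, 220 x 60 x 20; origin: centre of its underside
- mug: bystander: blue mug, 76 in diameter, 90 high; origin: centre of its underside
- hammer: bystander: hammer lying on the bench; origin on its underside
Not all that is in view belongs to the job. Leave any purple look-alike of the battery_box alone.

How it is judged:
By the outcome, as a careful person would: the job done as asked, in the order asked, and still so for the second after the job is handed in, with the robot touching nothing.
It also fails if it takes over 64 s, if anything falls off the work surface, if the arm or the gripper's body presses on something with over 40 N, if the wrist force passes 120 N, or if a joint passes its speed limit or range.

## Working session

There is one attempt and no reset: what is moved stays moved. The work goes in short steps, Python scripts to look and compute and a tool call to move; the robot and the scene stay as the last step left them, time stands still between calls to the robot, and variables do not carry over. Pictures are saved under pics/ and viewed, at most 10 in all, crops included, and the job is handed in when it is done.

Besides the shell and the picture viewer there is one more tool, called after "Request:" in YAML: its name, and indented under it one key for each argument. arm_command: Moves the arm, as the interface text tells. Its arguments: {"type":"object","properties":{"steps":{"type":"array"},"force":{"type":"number"}},"required":["steps"]}

```bash
mkdir -p pics; cat > h.py <<'E'
import numpy as np,cv2
from bench import robot
def ray(s,u,v):
    T=np.array(s["world_from_camera"]);d=T[:3,:3]@np.array([(u-s["cx"])/s["fx"],(v-s["cy"])/s["fy"],1]);return T[:3,3],d
def onz(s,u,v,z):
    o,d=ray(s,u,v);return o+d*(z-o[2])/d[2]
E
python3 - <<'E'
from h import *
import pickle
for n in("top","side"):
    s=robot.snapshot(n);cv2.imwrite(f"pics/{n}0.png",s["pixels"]);pickle.dump(s,open(n+".pkl","wb"))
    print(n,np.round(s["world_from_camera"],3),s["fx"])
st=robot.read_state();print(st["ee_pos"],st["tcp_rot"],st["t"])
E
```

```text
top [[-1.100000e-02 -9.860000e-01  1.670000e-01  2.492480e+02]
 [-1.000000e+00  1.100000e-02  1.000000e-03 -7.783000e+00]
 [-3.000000e-03 -1.670000e-01 -9.860000e-01  1.723682e+03]
 [ 0.000000e+00  0.000000e+00  0.000000e+00  1.000000e+00]] 502.81916298656336
side [[-9.44000e-01 -2.19000e-01  2.46000e-01  2.28354e+02]
 [-3.29000e-01  6.22000e-01 -7.10000e-01  8.65189e+02]
 [ 2.00000e-03 -7.51000e-01 -6.60000e-01  9.69890e+02]
 [ 0.00000e+00  0.00000e+00  0.00000e+00  1.00000e+00]] 379.30363203146993
[ 248.25909753 -573.03535842  249.32623061] [-2.58170643e-04 -2.02898840e-01  9.79199192e-01  9.67502793e-04] 0.1
```

View pics/top0.png

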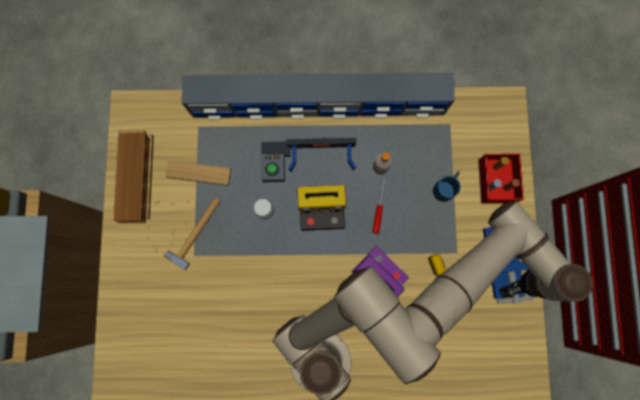

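View pics/side0.png

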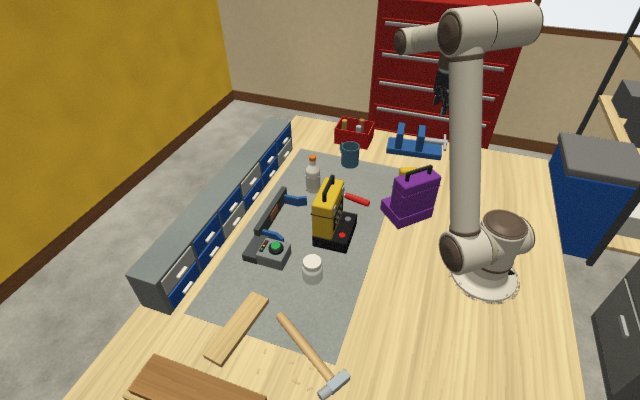

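The top view shows the yellow lid at about (322,196), base at (322,219), dock stop at (321,142), rails at (293,157) and (351,157), and green button at (272,169). The purple look-alike is at (385,268), the jar at (263,208) and the screwdriver at (380,205). Next I'll take a zoomed crop and measure.

```bash
python3 - <<'E'
from h import *
import pickle
s=pickle.load(open("top.pkl","rb"));p=s["pixels"]
c=p[125:290,240:410];cv2.imwrite("pics/crop.png",cv2.resize(c,None,fx=3.5,fy=3.5,interpolation=cv2.INTER_CUBIC))
h=cv2.cvtColor(p,cv2.COLOR_BGR2HSV)
def blob(lo,hi,z,box,name):
    m=cv2.inRange(h,lo,hi);k=np.zeros_like(m);x0,y0,x1,y1=box;k[y0:y1,x0:x1]=m[y0:y1,x0:x1]
    pts=cv2.findNonZero(k).reshape(-1,2).astype(float)
    w=np.array([onz(s,u,v,z)[:2] for u,v in pts],np.float32);r=cv2.minAreaRect(w)
    print(name,len(pts),w.mean(0).round(1),np.round(r[0],1),np.round(r[1],1),round(r[2],1)); return w
blob((20,120,90),(35,255,255),190,(285,170,360,240),"lid")
blob((50,100,50),(85,255,255),68,(255,150,290,185),"button")
blob((100,120,50),(125,255,255),40,(280,140,302,175),"railL")
blob((100,120,50),(125,255,255),40,(338,140,362,175),"railR")
w=blob((0,0,0),(180,255,62),60,(287,132,358,148),"stop")
blob((0,0,0),(180,255,75),50,(292,205,352,235),"base")
blob((135,80,30),(160,255,255),100,(350,240,415,300),"purple")
E
```

```text
lid 903 [517.   -6.3] [517.7  -6.2] [ 67.5 148.4] 1.8
button 76 [637.  160.7] [637.  160.4] [30.6 27.7] 89.4
railL 89 [679.8  89.4] [679.6  89.5] [18.4 89.5] 81.7
railR 88 [ 683.9 -106.8] [ 682.9 -107.3] [86.6 18.3] 7.5
stop 566 [725.   -7.7] [724.7  -7.7] [ 31.3 233. ] 0.5
base 912 [466.8  -9.7] [466.1  -8.3] [ 77.7 158.5] 1.9
purple 898 [ 293.5 -204.2] [ 275.4 -199.2] [157.4 111.7] 45.7
```

View pics/crop.png

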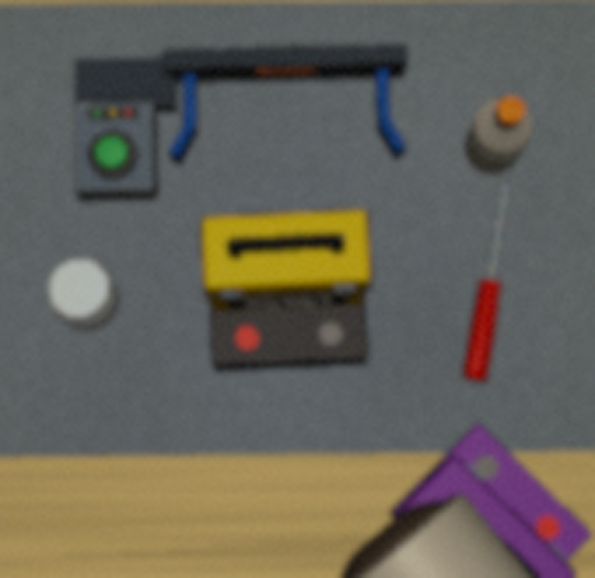

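Box origin is about (491,-7) with yaw about 2°. Dock origin is about (725,-8) with yaw about 1.2°. The crop agrees: the box sits in line with the mouth, and the path in is clear.

```bash
cat >> h.py <<'E'
from scipy.spatial.transform import Rotation as Ro
def go(x,y,z,yaw):
    "shift cm and turn deg in tool axes; yaw = direction of tool y in world, minus 90 deg"
    s=robot.read_state();q=s["tcp_rot"];R=Ro.from_quat([q[1],q[2],q[3],q[0]])
    a=np.radians(yaw+90);Y=np.array([np.cos(a),np.sin(a),0]);Z=np.array([0,0,-1.]);X=np.cross(Y,Z)
    T=Ro.from_matrix(np.c_[X,Y,Z])
    d=R.inv().apply(np.array([x,y,z])-s["ee_pos"])/10
    print("shift",d.round(2),"turn",np.degrees((R.inv()*T).as_rotvec()).round(2),"at",np.round(s["ee_pos"],1),"F",np.round(s["contact_force"],1),"w",round(s["width"],1),"t",round(s["t"],2))
E
python3 - <<'E'
from h import *
print(robot.tip_extent); w=robot.snapshot("wrist");print(np.round(w["T_tool_cam"],2))
go(330,-350,320,1.8);go(385,-7,320,1.8)
E
```

```text
19.0
[[   0.     -0.95   -0.3    77.43]
 [   1.      0.      0.      0.26]
 [  -0.     -0.3     0.95 -122.64]
 [   0.      0.      0.      1.  ]]
shift [-16.36  17.24  -7.03] turn [ 1.000e-01 -2.000e-02  2.162e+01] at [ 248.3 -573.1  249.4] F [ 0.8 -0.   0.9] w 85.5 t 0.15
shift [-35.04  46.53  -6.98] turn [ 1.000e-01 -2.000e-02  2.162e+01] at [ 248.3 -573.1  249.4] F [ 0.8 -0.   0.9] w 85.5 t 0.15
```

Request:
arm_command:
  steps:
    - [-2,2,-4,0,0,3,1]
    - [-4.5,4.5,-7,0,0,7,1]
    - [-7,7.5,-7,0,0,12,1]
    - [-10,10.5,-7,0,0,17,1]
    - [-13,14,-7,0,0,21.6,1]
    - [-16,17.2,-7,0,0,21.6,1]
    - [-18,20,-7,0,0,21.6,1]
    - [-20.5,23.2,-7,0,0,21.6,1]

```text
t: 0.82
ee_pos: [342.8, -282.6, 320.1]
tcp_rot: [-0.0, -0.016, 1.0, 0.0]
contact_force: [1.2, -0.2, 0.0]
width: 85.1
grasp_force: 0.0
```

Request:
arm_command:
  steps:
    - [0,0,0,0,0,0,1]

```text
t: 0.9
ee_pos: [343.8, -279.4, 320.6]
tcp_rot: [0.001, -0.02, 1.0, 0.001]
contact_force: [-0.3, -0.6, -0.4]
width: 85.2
grasp_force: 0.0
```

```bash
python3 -c "
from h import *
go(385,-7,320,1.8)"
```

```text
shift [-5.19 27.06  0.1 ] turn [0.07 0.09 0.47] at [ 343.8 -279.4  320.6] F [-0.3 -0.6 -0.4] w 85.2 t 0.9
```

Request:
arm_command:
  steps:
    - [-0.7,3.6,0,0,0,0,1]
    - [-1.4,7.2,0,0,0,0,1]
    - [-2.1,10.8,0,0,0,0,1]
    - [-2.8,14.4,0,0,0,0,1]
    - [-3.5,18,0,0,0,0,1]
    - [-4.2,21.6,0,0,0,0,1]
    - [-4.9,25.2,0,0,0,0.2,1]
    - [-5.2,27.1,0,0,0,0.5,1]

```text
t: 1.57
ee_pos: [386.4, -9.5, 320.4]
tcp_rot: [0.0, -0.013, 1.0, 0.0]
contact_force: [0.4, -0.3, 0.2]
width: 85.4
grasp_force: 0.0
```

Request:
arm_command:
  steps:
    - [0,0,4,0,0,0,1]
    - [0,0,8,0,0,0,1]
    - [0,0,12,0,0,0,1]
    - [0,0,15,0,0,0,1]
    - [0,0,15,0,0,0,1]

```text
t: 1.98
ee_pos: [381.9, -13.4, 165.2]
tcp_rot: [-0.007, -0.011, 1.0, -0.002]
contact_force: [-0.2, -0.6, -0.0]
width: 85.0
grasp_force: 0.0
```

```bash
python3 -c "
from h import *
go(390,-7,32,1.8)
s=robot.snapshot('wrist');cv2.imwrite('pics/w1.png',s['pixels'])
s=robot.snapshot('top');cv2.imwrite('pics/t1.png',s['pixels'])"
```

```text
shift [-1.    0.67 13.3 ] turn [-0.18 -0.76 -0.57] at [381.9 -13.4 165.2] F [-0.2 -0.6 -0. ] w 85.0 t 1.98
```

View pics/w1.png

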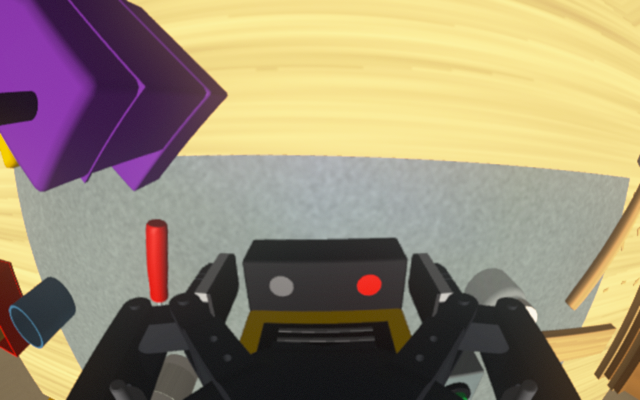

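The wrist view shows the base's near face at columns 245–405 and rows 238–265, centred between the fingers. The floor under the fingers is clear and the purple box is well off to the side. Descending.

Request:
arm_command:
  steps:
    - [0,0.3,4,0,0,0,1]
    - [-0.5,0.7,8,0,-0.5,-0.5,1]
    - [-1,0.7,11,0,-0.7,-0.5,1]
    - [-1,0.7,13,0,-0.7,-0.5,1]
    - [-1,0.7,13.3,0,-0.7,-0.5,1]
    - [-1,0.7,13.3,0,-0.7,-0.5,1]

```text
t: 2.58
ee_pos: [397.6, -4.4, 38.1]
tcp_rot: [0.007, -0.016, 1.0, 0.0]
contact_force: [1.0, 0.3, 0.1]
width: 85.5
grasp_force: 0.0
```

Request:
arm_command:
  steps:
    - [-0.6,0,0,0,0,0,1]
    - [-1.2,0,0,0,0,0,1]
    - [-1.8,0,0,0,0,0,1]
    - [-1.8,0,0,0,0,0,1]

```text
t: 2.92
ee_pos: [417.1, -3.5, 39.1]
tcp_rot: [0.009, -0.016, 1.0, 0.001]
contact_force: [-0.5, 1.0, -0.0]
width: 85.5
grasp_force: 0.0
```

```bash
python3 -c "
from h import *
go(594,-10,32,1.2)"
```

```text
shift [-17.64  -1.22   1.02] turn [0.09 1.01 0.64] at [417.1  -3.5  39.1] F [-0.5  1.  -0. ] w 85.5 t 2.92
```

Request:
arm_command:
  steps:
    - [-0.3,0,0.6,0,0.5,0.2,1]
    - [-0.6,-0.1,0.8,0,0.9,0.5,1]
    - [-0.9,-0.2,0.8,0,0.9,0.6,1]
    - [-1.3,-0.2,0.8,0,0.9,0.6,1]
    - [-1.7,-0.3,0.8,0,0.9,0.6,1]
    - [-2.1,-0.3,0.8,0,0.9,0.6,1]
    - [-2.5,-0.3,0.8,0,0.9,0.6,1]
    - [-2.9,-0.3,0.8,0,0.9,0.6,1]

```text
t: 3.58
ee_pos: [433.3, -9.1, 28.3]
tcp_rot: [-0.013, -0.009, 1.0, -0.003]
contact_force: [-19.7, 2.6, 15.2]
width: 85.7
grasp_force: 10.0
```

Request:
arm_command:
  steps:
    - [-0.4,0,0,0,0,0,1]
    - [-0.8,0,0,0,0,0,1]
    - [-1.2,0,0,0,0,0,1]
    - [-1.6,0,0,0,0,0,1]
    - [-2,0,0,0,0,0,1]
    - [-2.4,0,0,0,0,0,1]
    - [-2.8,0,0,0,0,0,1]
    - [-3.2,0,0,0,0,0,1]

```text
t: 4.25
ee_pos: [463.5, -9.3, 28.0]
tcp_rot: [-0.015, -0.008, 1.0, -0.003]
contact_force: [-21.2, -0.3, 17.3]
width: 85.2
grasp_force: 10.7
```

```bash
cat >> h.py <<'E'
def lid(name=None):
    s=robot.snapshot("top");p=s["pixels"];name and cv2.imwrite(f"pics/{name}.png",p)
    m=cv2.inRange(cv2.cvtColor(p,cv2.COLOR_BGR2HSV),(20,120,90),(35,255,255));m[:,:285]=0;m[:,360:]=0;m[:120]=0;m[230:]=0
    w=np.array([onz(s,u,v,190)[:2] for u,v in cv2.findNonZero(m).reshape(-1,2)],np.float32)
    r=cv2.minAreaRect(w);print("lid",w.mean(0).round(1),np.round(r[0],1),np.round(r[1],1),r[2])
E
python3 -c "
from h import *
lid('t2');go(594,-10,32,1.2)"
```

```text
lid [605.1  -9. ] [643.5 -10.2] [235.2 238.9] 89.34532165527344
shift [-12.85  -0.32  -0.73] turn [-0.3  -1.5  -0.24] at [465.3  -9.   28.1] F [-13.1  -2.4   7.7] w 85.3 t 4.3
```

Request:
arm_command:
  steps:
    - [0.8,0,0,0,0,0,1]
    - [0.8,0,-0.6,0,-1.5,-0.2,1]
    - [0.8,0,-0.6,0,-1.5,-0.2,1]
    - [0.8,0,-0.6,0,-1.5,-0.2,1]

```text
t: 4.63
ee_pos: [466.0, -6.3, 35.9]
tcp_rot: [0.01, -0.012, 1.0, -0.0]
contact_force: [-4.8, -0.0, 4.6]
width: 85.7
grasp_force: 2.5
```

```bash
python3 -c "
from h import *
go(594,-10,32,1.2)
s=robot.snapshot('side');cv2.imwrite('pics/s2.png',cv2.resize(s['pixels'][140:320,220:460],None,fx=3,fy=3))"
```

```text
shift [-12.78  -0.68   0.65] turn [-0.04  1.15  0.19] at [466.   -6.3  35.9] F [-4.8 -0.   4.6] w 85.7 t 4.63
```

View pics/s2.png

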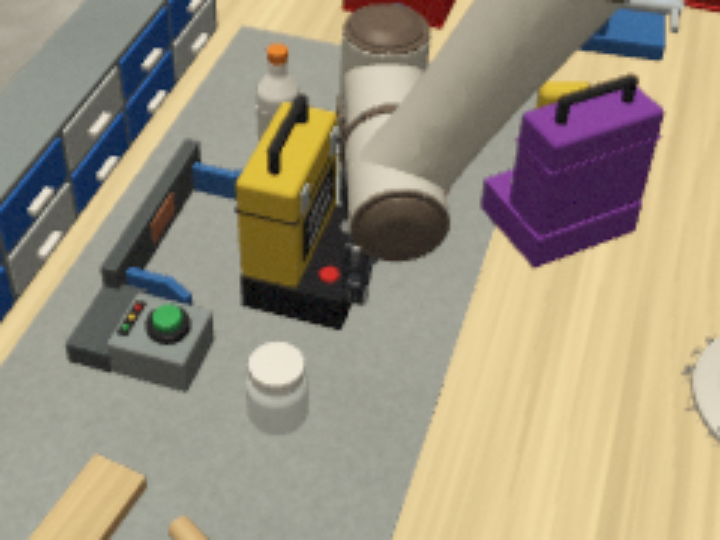

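The box is upright and partway along, the gripper is low at its base, and there is a gap to the yellow body and handle. I'll keep pushing.

Request:
arm_command:
  steps:
    - [-0.4,0,0,0,0.5,0,1]
    - [-0.8,0,0,0,0.5,0.2,1]
    - [-1.2,-0.1,0,0,0.5,0.2,1]
    - [-1.6,-0.1,0,0,0.5,0.2,1]
    - [-2,-0.2,0,0,0.5,0.2,1]
    - [-2.4,-0.2,0,0,0.5,0.2,1]
    - [-2.8,-0.2,0,0,0.5,0.2,1]
    - [-3.2,-0.2,0,0,0.5,0.2,1]

```text
t: 5.35
ee_pos: [493.3, -8.5, 35.0]
tcp_rot: [-0.0, -0.01, 1.0, -0.001]
contact_force: [-12.7, -0.1, 5.1]
width: 85.2
grasp_force: 6.2
```

Request:
arm_command:
  steps:
    - [-0.4,0,0,0,0,0,1]
    - [-0.8,0,0,0,0,0,1]
    - [-1.2,0,0,0,0,0,1]
    - [-1.6,0,0,0,0,0,1]
    - [-2,0,0,0,0,0,1]
    - [-2.4,0,0,0,0,0,1]
    - [-2.8,0,0,0,0,0,1]
    - [-3.2,0,0,0,0,0,1]

```text
t: 6.02
ee_pos: [526.9, -7.3, 35.1]
tcp_rot: [0.001, -0.01, 1.0, -0.001]
contact_force: [-8.7, 0.0, -1.4]
width: 85.4
grasp_force: 4.2
```

```bash
python3 -c "
from h import *
s=robot.snapshot('top');cv2.imwrite('pics/t3.png',cv2.resize(s['pixels'][100:290,220:420],None,fx=3,fy=3))
go(594,-10,32,1.2)"
```

```text
shift [-6.57 -0.41  0.36] turn [-0.09  0.28 -0.07] at [528.2  -7.2  35.2] F [-6.3 -1.8 -1.9] w 85.4 t 6.07
```

View pics/t3.png

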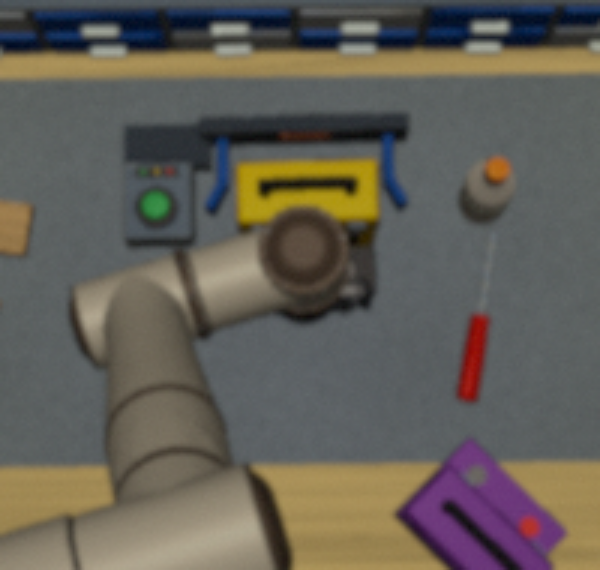

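The lid, at (237–380, 160–222) in the crop, is in the mouth between the rails (220 and 390) and square to them. The push force is about 9 N.

Request:
arm_command:
  steps:
    - [-0.4,0,0,0,0,0,1]
    - [-0.8,0,0,0,0,0,1]
    - [-1.2,-0.1,0,0,0,0,1]
    - [-1.6,-0.1,0,0,0,0,1]
    - [-2,-0.1,0,0,0,0,1]
    - [-2.4,-0.1,0,0,0,0,1]
    - [-2.8,-0.1,0,0,0,0,1]
    - [-3.2,-0.1,0,0,0,0,1]

```text
t: 6.73
ee_pos: [559.2, -7.4, 35.2]
tcp_rot: [0.002, -0.01, 1.0, -0.001]
contact_force: [-7.6, -1.0, -2.1]
width: 85.3
grasp_force: 3.9
```

Request:
arm_command:
  steps:
    - [-0.3,0,0,0,0,0,1]
    - [-0.6,0,0,0,0,0,1]
    - [-0.9,0,0,0,0,0,1]
    - [-1.2,0,0,0,0,0,1]
    - [-1.5,0,0,0,0,0,1]
    - [-1.8,0,0,0,0,0,1]

```text
t: 7.23
ee_pos: [577.2, -7.0, 35.3]
tcp_rot: [0.002, -0.01, 1.0, -0.001]
contact_force: [-7.8, -0.3, -2.2]
width: 85.3
grasp_force: 3.8
```

Request:
arm_command:
  steps:
    - [-0.2,0,0,0,0,0,1]
    - [-0.4,0,0,0,0,0,1]
    - [-0.6,0,0,0,0,0,1]

```text
t: 7.48
ee_pos: [583.1, -6.8, 35.4]
tcp_rot: [0.002, -0.01, 1.0, -0.001]
contact_force: [-7.4, 0.4, -1.7]
width: 85.4
grasp_force: 3.8
```

Now small increments until the force rises.

Request:
arm_command:
  steps:
    - [-0.2,0,0,0,0,0,1]
    - [-0.4,0,0,0,0,0,1]
    - [-0.6,0,0,0,0,0,1]
    - [-0.7,0,0,0,0,0,1]

```text
t: 7.82
ee_pos: [590.4, -6.6, 35.5]
tcp_rot: [0.002, -0.01, 1.0, -0.001]
contact_force: [-8.0, 0.1, -1.8]
width: 85.6
grasp_force: 3.8
```

Request:
arm_command:
  steps:
    - [-0.15,0,0,0,0,0,1]
    - [-0.3,0,0,0,0,0,1]
    - [-0.3,0,0,0,0,0,1]

```text
t: 8.07
ee_pos: [593.6, -6.6, 35.6]
tcp_rot: [0.002, -0.01, 1.0, -0.001]
contact_force: [-6.5, -0.5, -2.9]
width: 85.9
grasp_force: 3.4
```

```bash
python3 -c "
from h import *
s=robot.snapshot('top');cv2.imwrite('pics/t4.png',cv2.resize(s['pixels'][115:225,240:400],None,fx=4,fy=4,interpolation=2))
go(594,-10,32,1.2)"
```

```text
shift [-0.04 -0.34  0.36] turn [-0.06  0.24 -0.07] at [593.6  -6.6  35.6] F [-6.6 -1.  -2.3] w 85.5 t 8.12
```

View pics/t4.png

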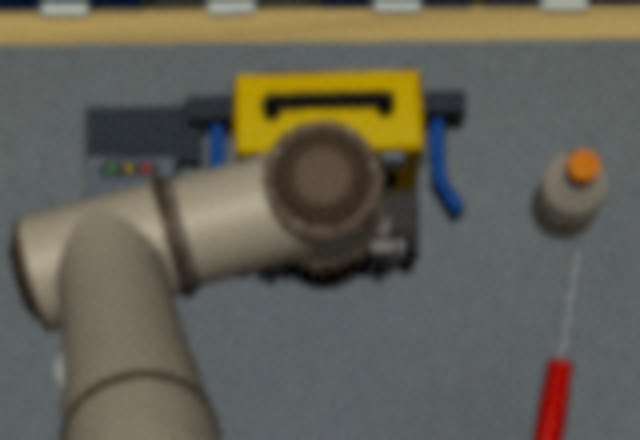

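The lid overhangs the stop in this view (parallax) and the box is centred between the rails. The force hasn't risen, so it isn't against the stop yet.

Request:
arm_command:
  steps:
    - [-0.15,0,0,0,0,0,1]
    - [-0.3,0,0,0,0,0,1]
    - [-0.3,0,0,0,0,0,1]

```text
t: 8.37
ee_pos: [594.0, -6.5, 35.2]
tcp_rot: [-0.001, -0.01, 1.0, -0.001]
contact_force: [-12.5, 1.8, 0.9]
width: 85.6
grasp_force: 6.0
```

Request:
arm_command:
  steps:
    - [-0.15,0,0,0,0,0,1]
    - [-0.3,0,0,0,0,0,1]
    - [-0.3,0,0,0,0,0,1]

```text
t: 8.62
ee_pos: [594.0, -6.6, 35.2]
tcp_rot: [-0.004, -0.009, 1.0, -0.001]
contact_force: [-19.4, 3.0, 6.8]
width: 85.5
grasp_force: 9.6
```

Request:
arm_command:
  steps:
    - [-0.15,0,0,0,0,0,1]
    - [-0.3,0,0,0,0,0,1]
    - [-0.3,0,0,0,0,0,1]

```text
t: 8.87
ee_pos: [594.0, -6.6, 35.2]
tcp_rot: [-0.007, -0.009, 1.0, -0.001]
contact_force: [-25.6, 4.1, 13.3]
width: 85.3
grasp_force: 13.1
```

The tool stalls at x=594, as predicted, and the force rises to 26 N, so the box is on the stop. Backing off straight, then up.

Request:
arm_command:
  steps:
    - [1,0,0,0,0,0,1]
    - [3,0,0,0,0,0,1]
    - [6,0,0,0,0,0,1]
    - [9,0,0,0,0,0,1]
    - [10,0,0,0,0,0,1]
    - [10,0,-4,0,0,0,0]
    - [10,0,-8,0,0,0,-1]
    - [10,0,-12,0,0,0,-1]

```text
t: 9.53
ee_pos: [506.0, -7.5, 158.5]
tcp_rot: [0.008, -0.011, 1.0, -0.0]
contact_force: [1.5, 0.7, 0.6]
width: 51.6
grasp_force: 0.0
```

Request:
arm_command:
  steps:
    - [4,0,-4,0,0,0,-1]
    - [8,0,-8,0,0,0,-1]
    - [10,0,-10,0,0,0,-1]
    - [10,0,-12,0,0,0,-1]
    - [10,0,-12,0,0,0,-1]

```text
t: 9.95
ee_pos: [405.3, -9.5, 282.8]
tcp_rot: [0.016, -0.012, 1.0, 0.002]
contact_force: [0.8, -0.1, -0.1]
width: 0.0
grasp_force: 0.0
```

```bash
python3 - <<'E'
from h import *
lid('t5')
s=robot.snapshot('side');a=s['pixels'][140:320,200:440]
t=cv2.imread('pics/t5.png')[120:240,240:400]
cv2.imwrite('pics/c5.png',np.hstack([cv2.resize(a,(400,300),interpolation=2),cv2.resize(t,(400,300),interpolation=2)]))
go(637,160,160,1.2)
E
```

```text
lid [702.8  -8.1] [709. -11.] [235.2 108. ] 89.34532165527344
shift [-23.36  16.38  12.32] turn [0.15 1.24 0.08] at [404.5  -9.4 277.7] F [-0.4 -0.3 -0.8] w -0.1 t 10.05
```

View pics/c5.png

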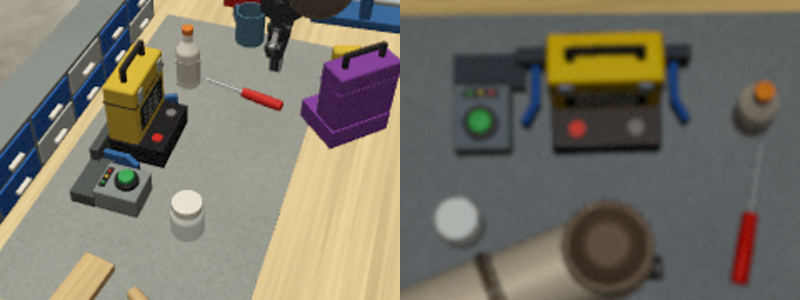

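The box stands upright and centred against the stop, both rails and the button are free, and nothing else has moved. I'll check its pose in numbers and re-measure the button.

```bash
python3 - <<'E'
from h import *
s=robot.snapshot("top");h=cv2.cvtColor(s["pixels"],cv2.COLOR_BGR2HSV)
for n,lo,hi,z,x0,x1,y0,y1 in(("lid",(20,120,90),(35,255,255),190,285,360,120,200),("btn",(50,100,50),(85,255,255),68,255,290,150,185)):
    m=cv2.inRange(h,lo,hi);k=m*0;k[y0:y1,x0:x1]=m[y0:y1,x0:x1]
    c=max(cv2.findContours(k,0,2)[0],key=cv2.contourArea).reshape(-1,2);w=np.array([onz(s,u,v,z)[:2] for u,v in c],np.float32)
    r=cv2.minAreaRect(w);print(n,np.round(r[0],1),np.round(r[1],1),round(r[2],2))
go(520,160,278,1.2);go(637,160,160,1.2)
E
```

```text
lid [688.3  -9.4] [ 67.5 149.2] 1.0
btn [638.7 160.4] [31.3 30.4] 0.25
shift [-11.97  16.7    0.05] turn [0.08 1.01 0.05] at [404.   -9.6 276.1] F [-0.4 -0.3 -0.8] w 0.3 t 10.1
shift [-23.46  16.43  12.05] turn [0.08 1.01 0.05] at [404.   -9.6 276.1] F [-0.4 -0.3 -0.8] w 0.3 t 10.1
```

Request:
arm_command:
  steps:
    - [-2,3.5,0,0,0,0,-1]
    - [-5,7,0,0,0.5,0,-1]
    - [-8,10,0,0,1,0,-1]
    - [-11,13,0,0,1,0,-1]
    - [-14,15.5,0,0,1,0,-1]
    - [-17.5,16.5,0,0,1,0,-1]
    - [-21,16.5,2,0,1,0,-1]
    - [-23.5,16.5,5,0,1,0,-1]

```text
t: 10.77
ee_pos: [640.0, 161.8, 228.0]
tcp_rot: [0.001, -0.012, 1.0, 0.0]
contact_force: [0.3, 1.0, 0.3]
width: -0.2
grasp_force: 0.0
```

Request:
arm_command:
  steps:
    - [0,0,2,0,0,0,-1]
    - [0,0,4,0,0,0,-1]
    - [0,0,6,0,0,0,-1]
    - [0,0,7,0,0,0,-1]
    - [0,0,7,0,0,0,-1]

```text
t: 11.18
ee_pos: [633.6, 159.2, 153.4]
tcp_rot: [-0.006, -0.01, 1.0, -0.002]
contact_force: [-0.2, 0.4, 0.3]
width: 0.1
grasp_force: 0.0
```

```bash
python3 -c "
from h import *
go(638,160.4,95,1.2);go(638,160.4,81,1.2)
s=robot.snapshot('wrist');cv2.imwrite('pics/w6.png',s['pixels'])"
```

```text
shift [-0.51  0.13  5.84] turn [-0.18 -0.65 -0.01] at [633.6 159.2 153.4] F [-0.2  0.4  0.3] w 0.1 t 11.18
shift [-0.53  0.13  7.24] turn [-0.18 -0.65 -0.01] at [633.6 159.2 153.4] F [-0.2  0.4  0.3] w 0.1 t 11.18
```

View pics/w6.png

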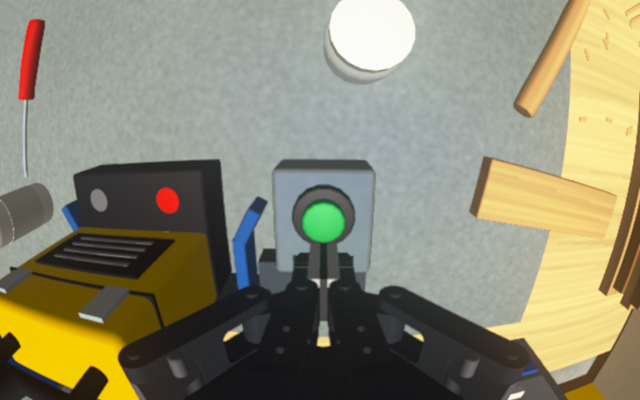

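The closed fingertips are directly over the green button (323,222), clear of the box and the jar. Pressing.

Request:
arm_command:
  steps:
    - [-0.4,0.1,2,0,-0.6,0,-1]
    - [-0.5,0.1,4,0,-0.6,0,-1]
    - [-0.5,0.1,5.6,0,-0.6,0,-1]
    - [-0.5,0.1,6,0,-0.6,0,-1]
    - [-0.5,0.1,6,0,-0.6,0,-1]

```text
t: 11.65
ee_pos: [639.8, 161.0, 98.3]
tcp_rot: [0.003, -0.011, 1.0, -0.0]
contact_force: [0.9, 0.4, 0.7]
width: -0.2
grasp_force: 0.0
```

Request:
arm_command:
  steps:
    - [0,0,0.3,0,0,0,-1]
    - [0,0,0.6,0,0,0,-1]
    - [0,0,0.8,0,0,0,-1]
    - [0,0,0.8,0,0,0,-1]

```text
t: 11.98
ee_pos: [640.2, 161.3, 91.2]
tcp_rot: [0.004, -0.011, 1.0, 0.0]
contact_force: [0.2, 0.0, 1.2]
width: -0.2
grasp_force: 0.7
```

Request:
arm_command:
  steps:
    - [0,0,0.2,0,0,0,-1]
    - [0,0,0.4,0,0,0,-1]
    - [0,0,0.6,0,0,0,-1]
    - [0,0,0.6,0,0,0,-1]

```text
t: 12.32
ee_pos: [640.3, 161.3, 85.3]
tcp_rot: [0.004, -0.011, 1.0, 0.0]
contact_force: [-1.4, 0.1, 5.9]
width: -0.1
grasp_force: 2.4
```

Request:
arm_command:
  steps:
    - [0,0,0.2,0,0,0,-1]
    - [0,0,0.4,0,0,0,-1]
    - [0,0,0.4,0,0,0,-1]

```text
t: 12.57
ee_pos: [640.3, 161.3, 84.8]
tcp_rot: [0.005, -0.011, 1.0, -0.0]
contact_force: [-6.9, -0.3, 17.9]
width: -0.0
grasp_force: 9.6
```

The button bottomed out: z stalled at 84.8 mm with 18 N, well over its 5 N spring. Retracting straight up and clear.

Request:
arm_command:
  steps:
    - [0,0,-2,0,0,0,-1]
    - [0,0,-5,0,0,0,-1]
    - [0,0,-9,0,0,0,-1]
    - [0,0,-13,0,0,0,-1]
    - [0,0,-17,0,0,0,-1]
    - [3,0,-20,0,0,0,-1]
    - [7,0,-20,0,0,0,-1]
    - [11,0,-20,0,0,0,-1]

```text
t: 13.23
ee_pos: [528.1, 158.8, 281.0]
tcp_rot: [0.005, -0.01, 1.0, 0.001]
contact_force: [-0.6, 0.9, -1.0]
width: 0.0
grasp_force: 0.0
```

Request:
arm_command:
  steps:
    - [4,0,0,0,0,0,-1]
    - [7,0,0,0,0,0,-1]
    - [8,0,0,0,0,0,-1]
    - [8,0,0,0,0,0,-1]
    - [8,0,0,0,0,0,-1]

```text
t: 13.65
ee_pos: [448.6, 157.2, 279.5]
tcp_rot: [0.004, -0.011, 1.0, 0.0]
contact_force: [0.8, -0.5, -0.1]
width: -0.1
grasp_force: 0.0
```

```bash
python3 - <<'E'
from h import *
s=robot.snapshot('side');a=s['pixels'][140:320,200:440]
t=robot.snapshot('top')['pixels'][120:240,240:400]
cv2.imwrite('pics/c7.png',np.hstack([cv2.resize(a,(400,300),interpolation=2),cv2.resize(t,(400,300),interpolation=2)]))
go(500,160,280,1.2)
E
```

```text
shift [-5.06  0.17 -0.07] turn [-0.01  0.41  0.  ] at [449.4 157.3 279. ] F [ 0.7 -0.1  0.4] w -0.0 t 13.75
```

View pics/c7.png

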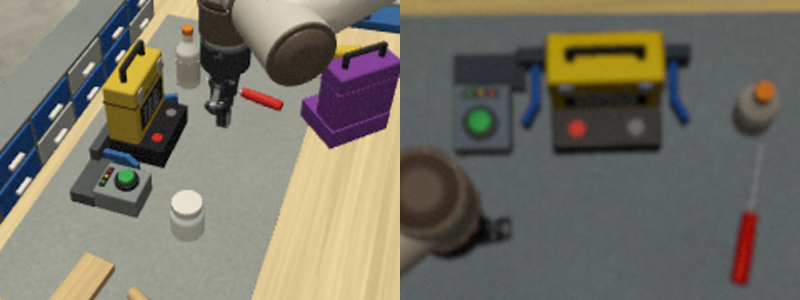

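The box is home and square, the button has come back up, the bystanders haven't moved and the arm is clear.

```bash
python3 -c "
from bench import robot
print(robot.job_done())"
```

```text
the job is handed in; nothing more can be done
None
```

The battery box is square against the rear stop, the green button was then pressed fully down, nothing else on the bench was visibly moved, and the job is handed in with the arm clear (the verdict was not shown).

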